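# Line the steel tins up by height on the organiser

### The job

Put the four lidded steel tins away on the white organiser next to the cooktop, one on each round pad, lined up by height so that the row steps down from the tallest tin at the end beside the green glass jar to the shortest at the other end. Set each one down gently, upright and in the middle of its pad without letting it drop, and leave the jar where it stands.

Things in the scene. Friction and masses are not known exactly. Their poses are not given: they have to be found in the camera images.
- tin_58: loose round steel tin with a flat push-on lid, the tallest of four: diameter 58 mm, height 92 mm over the lid (the lid, same diameter, is the top 15 mm), about 160 g. Origin at the centre of its underside, z up. Starts upright on the quartz with at least 35 mm of free surface all round it.
- tin_52: loose round steel tin with a flat push-on lid, the second tallest of four: diameter 52 mm, height 76 mm over the lid (the lid, same diameter, is the top 15 mm), about 120 g. Origin at the centre of its underside, z up. Starts upright on the quartz with at least 35 mm of free surface all round it.
- tin_46: loose round steel tin with a flat push-on lid, the third tallest of four: diameter 46 mm, height 60 mm over the lid (the lid, same diameter, is the top 15 mm), about 90 g. Origin at the centre of its underside, z up. Starts upright on the quartz with at least 35 mm of free surface all round it.
- tin_40: loose round steel tin with a flat push-on lid, the shortest of four: diameter 40 mm, height 44 mm over the lid (the lid, same diameter, is the top 15 mm), about 60 g. Origin at the centre of its underside, z up. Starts upright on the quartz with at least 35 mm of free surface all round it.
- pad1: round grey non-slip pad, 72 mm across, let in level with the organiser's deck; number 1 of 4 in the straight row, 84 mm apart (pad1 at the organiser's own +y end, pad4 at its -y end). Fixed to the organiser. Origin at the centre of its top face, where a tin stands (97 mm above the quartz); axes parallel to the organiser's.
- pad2: round grey non-slip pad, 72 mm across, let in level with the organiser's deck; number 2 of 4 in the straight row, 84 mm apart (pad1 at the organiser's own +y end, pad4 at its -y end). Fixed to the organiser. Origin at the centre of its top face, where a tin stands (97 mm above the quartz); axes parallel to the organiser's.
- pad3: round grey non-slip pad, 72 mm across, let in level with the organiser's deck; number 3 of 4 in the straight row, 84 mm apart (pad1 at the organiser's own +y end, pad4 at its -y end). Fixed to the organiser. Origin at the centre of its top face, where a tin stands (97 mm above the quartz); axes parallel to the organiser's.
- pad4: round grey non-slip pad, 72 mm across, let in level with the organiser's deck; number 4 of 4 in the straight row, 84 mm apart (pad1 at the organiser's own +y end, pad4 at its -y end). Fixed to the organiser. Origin at the centre of its top face, where a tin stands (97 mm above the quartz); axes parallel to the organiser's.
- organiser: slim white plastic organiser standing on the quartz, fixed: 350 mm long (own y), 110 mm deep (own x; its long front faces own -x, the robot), flat deck 97 mm up with a 3 mm thick, 5 mm high lip round its edge; below the deck at the front a tilt-out bin, slightly ajar, not needed. Origin at the centre of its underside, z up.
- jar: the green glass jar with a steel lid, 76 mm diameter, 148 mm tall, loose, standing on the quartz just off one end of the organiser (either end; a lower white ceramic crock with a knobbed lid, 96 mm tall, stands off the other end). Origin at the centre of its underside. It decides which end of the row is the tall one.

How it is judged:
By the outcome, as a careful person would: the job done as asked, in the order asked, and still so for the second after the job is handed in, with the robot touching nothing.
It also fails if it takes over 104 s, if anything falls off the work surface, if the arm or the gripper's body presses on something with over 40 N, if the wrist force passes 120 N, or if a joint passes its speed limit or range.

### The arm

A 6-joint arm with a two-finger parallel gripper is mounted at the origin on the work surface. World frame = base frame: x ahead of the robot, y to its left, z up, the work surface at z = 0. Lengths are in mm, angles in rad, forces in N, time in s.
With the tool pointing down it reaches from about 400 to 925 mm from the base axis. Payload 12.5 kg.
Tool frame: the origin (TCP) lies midway between the tips of the shut fingers; the grasp point (between the pads) lies 19 mm behind it; z points along the fingers, y is the direction in which the jaws open and shut (so a half turn about z gives the same grasp; the last joint's range is limited). The gripper opens to 95 mm and grips with 3 to 60 N. Pads are 20 mm wide; open, the fingers measure 119 mm over their backs; the gripper's body (75 mm by 180 mm) begins 59 mm behind the grasp point.
Start: joints at [1.085, 0.491, 1.559, -0, 1.092, -0.106], TCP at [231.694, 580.487, 214.661] pointing down, gripper open.
Joint ranges: [-3.1, 3.1], [-0.84, 2.19], [0.05, 2.79], [-1.13, 4.28], [0.06, 2.93], [-2.69, 2.69]. Speed limits (rad/s): [2.22, 2.22, 2.79, 3.14, 3.14, 3.14].

### API

Orientations are given as [roll, pitch, yaw] about the fixed x, y, z axes, in that order (R = Rz(yaw) Ry(pitch) Rx(roll)).
In Python, from cell import * gives the robot as it stands. The module is installed in compiled form; this text tells all that it offers.
- The arm moves only by the tool carry_out, never from a script. Its argument "moves" is a list of rows, each an object of numbers: "dx", "dy", "dz": the shift along the tool's x, y, z in m; "twist": the turn about the tool's z in degrees. A call has 1 to 5 rows; each row is the pose to reach, as a shift and turn from the pose commanded when the call began, along the tool's axes at that moment; what a row does not reach only later rows make up. A row lasts 1/10 s, in which the tool goes at most 50 mm and 8.59 degrees, less where a joint would pass 70% of its speed; a pose out of reach is approached as far as the arm can. A call with a gripper value outside its range is refused whole. "grip" is the finger opening in m, from 0 to 0.0951, set as the call begins (left out, the last holds). The fingers move at their own pace and stop on an object; the grip force is fixed at half the most. Time passes only in rows, so rows that repeat a pose let the fingers close. It gives the time, the measured TCP pose, the force and the opening at its end, in the units of the state.
- state(): the state, without advancing time (a new reading comes with each control period).
- read_camera(name): name is "scene" or "top"; returns (picture, depth): 384x512x3 uint8, red, green, blue; 384x512 float32, mm along the optical axis (not along the pixel's ray), 0 where there is no reading.
- camera_info(name): a dict with "mtx" (3x3 intrinsics, pixels), "R" (3x3) and "t" (3): a world point X has camera coordinates R X + t. Camera axes: x right, y down, z forward; pixel columns grow to the right and rows downward; lengths in mm; the calibration is good to about 2 mm. A picture is of the moment at which its call begins. camera_info takes no time and is no camera call.
- job_done(): hands the job in, once; it reports no verdict.
The state is a dict: "t": time; "joints": joint angles; "qvel": joint speeds; "tau": joint torques, N m; "eef_pos": TCP position; "tcp_rot": TCP orientation; "ft_force": force on the tool from outside, world axes, zero at the start; "moment": the same for the moment, N m; "opening": opening from 0.0 (shut) to 1.0 (fully open).
Only numpy, scipy, OpenCV 4.12 (cv2) and the standard library are available. Lean on these libraries where they do the work, as an engineer would, in place of code of your own. Each camera call takes 0.05 s, during which the arm holds its last target. There are 200 camera calls.

## Working session

There is one attempt and no reset: what is moved stays moved. The work goes in short steps, Python scripts to look and compute and a tool call to move; the robot and the scene stay as the last step left them, time stands still between calls to the robot, and variables do not carry over. Pictures are saved under pics/ and viewed, about 12 in all and at most 16, crops included, and the job is handed in when it is done.

Besides the shell and the picture viewer there is one more tool, called after "Request:" by a JSON object that holds its "op" and its "data", one argument or row to a line. carry_out: Moves the arm, as the interface text tells. Its arguments: {"type":"object","properties":{"moves":{"type":"array","items":{"type":"object","properties":{"dx":{"type":"number"},"dy":{"type":"number"},"dz":{"type":"number"},"twist":{"type":"number"}}}},"grip":{"type":"number"}},"required":["moves"]}

```bash
mkdir -p pics; cat > h.py <<'E'
from cell import *
import numpy as np, cv2
def world(name, depth):
    c=camera_info(name);K=np.array(c["mtx"]);R=np.array(c["R"]);t=np.array(c["t"])
    v,u=np.mgrid[0:384,0:512]
    P=np.stack([(u-K[0,2])/K[0,0]*depth,(v-K[1,2])/K[1,1]*depth,depth],-1)
    return (P-t)@R
E
python3 - <<'E'
from h import *
for n in ("top","scene"):
    p,d=read_camera(n); np.savez(n+"0.npz",p=p,d=d); cv2.imwrite(f"pics/{n}0.png",p[:,:,::-1])
    c=camera_info(n);print(n,np.round(-np.array(c["R"]).T@np.array(c["t"])),np.round(c["R"],2).tolist())
s=state();print(s)
E
```

```text
top [374. -14. 973.] [[-0.0, -1.0, 0.0], [-0.98, 0.0, -0.21], [0.21, -0.0, -0.98]]
scene [1054.  253.  625.] [[-0.44, 0.9, -0.01], [0.63, 0.3, -0.72], [-0.64, -0.32, -0.7]]
{'t': 0.1, 'joints': array([ 1.08539543e+00,  4.91502775e-01,  1.55942279e+00,  1.07658661e-05,
        1.09165728e+00, -1.05581874e-01]), 'qvel': array([ 3.80352042e-05, -1.19582142e-03, -2.94150760e-03, -2.39837310e-04,
       -1.33733917e-03,  1.49665365e-03]), 'tau': array([ 3.75129588e-03, -6.13621259e+01, -2.58603251e+01,  6.93883630e-02,
        4.71146707e-02, -5.01202510e-05]), 'eef_pos': array([231.58300395, 580.27530438, 214.10619746]), 'tcp_rot': array([-3.14060899e+00, -1.13846757e-04,  2.76176860e+00]), 'ft_force': array([-0.04314267, -0.34813714,  0.05097208]), 'moment': array([-0.01475693, -0.03468233,  0.03070714]), 'opening': 0.9949671967708313}
```

View pics/top0.png

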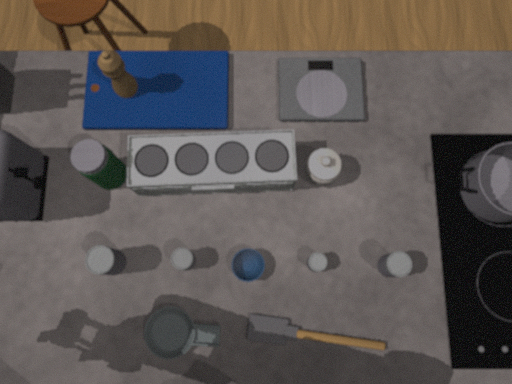

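View pics/scene0.png

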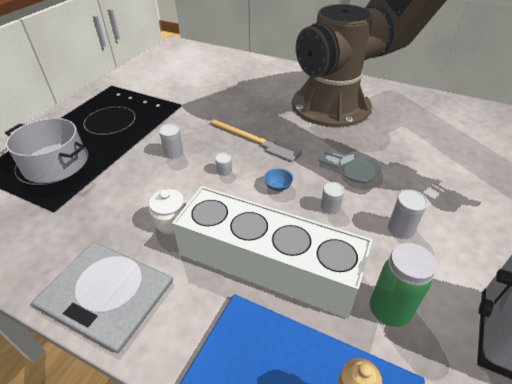

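Both views show the jar at the +y end (top px 90,160). In the top view the pads are at about (151,160), (191,158), (232,157) and (272,155). The tins are at about (101,260), (182,259), (317,262) and (398,264). Next I'll measure them by depth.

```bash
python3 - <<'E'
from h import *
for n in ("top","scene"):
    f=np.load(n+"0.npz");W=world(n,f["d"]);p=f["p"].astype(int);ok=f["d"]>0
    if n=="top":
        seeds=dict(a=(101,260),b=(182,259),c=(317,262),d=(398,264),p1=(151,160),p2=(191,158),p3=(232,157),p4=(272,155),jar=(90,156),crock=(324,164))
    else:
        seeds=dict(a=(408,200),b=(333,188),c=(224,158),d=(171,130),p1=(337,255),p2=(292,240),p3=(249,226),p4=(210,212),jar=(412,262))
    print(n,'table z',np.median(W[290:310,130:140,2]) if n=="top" else np.median(W[80:100,220:240,2]))
    for k,(u,v) in seeds.items():
        z0=np.median(W[v-1:v+2,u-1:u+2,2])
        m=ok&(abs(W[...,2]-z0)<4)
        if k[0]=='p':
            g=p.sum(2); m&=abs(g-g[v-2:v+3,u-2:u+3].mean())<60
        m=cv2.morphologyEx(m.astype(np.uint8),cv2.MORPH_OPEN,np.ones((3,3)))
        _,L,st,_=cv2.connectedComponentsWithStats(m,connectivity=4)
        q=L==L[v,u]; X=W[q]
        (c,r)=cv2.minEnclosingCircle(X[:,:2].astype(np.float32))
        print(k,'n',len(X),'z',np.round(np.median(X[:,2]),1),'mean',np.round(X[:,:2].mean(0),1),'circ',np.round(c,1),round(2*r,1), 'span',np.round(np.ptp(X[:,:2],axis=0),1))
E
```

```text
top table z -0.21795510421331896
a n 640 z 90.8 mean [432.  297.1] circ [432.1 297.4] 58.7 span [55.8 57. ]
b n 367 z 59.0 mean [436.9 137.7] circ [436.5 138.1] 46.5 span [43.4 44.2]
c n 270 z 43.1 mean [ 429.9 -146.4] circ [ 430.1 -147.1] 40.4 span [38.  37.1]
d n 503 z 75.1 mean [ 423.5 -308.2] circ [ 424.  -308.1] 52.9 span [48.6 50.6]
p1 n 701 z 97.5 mean [636.5 201.4] circ [637.8 200.8] 67.4 span [64.7 65.2]
p2 n 758 z 97.4 mean [639.1 116. ] circ [640.3 114.8] 71.2 span [68.8 65.9]
p3 n 761 z 97.4 mean [642.   33.7] circ [642.8  34.2] 71.8 span [71.3 65.2]
p4 n 737 z 97.5 mean [646.9 -49.2] circ [646.6 -49.1] 70.9 span [68.6 61.2]
jar n 878 z 147.5 mean [632.5 315.2] circ [633.2 316.3] 69.3 span [67.3 66.7]
crock n 195957 z 0.6 mean [662.3 -21.6] circ [1259.1  -24. ] 2410.4 span [1467.5 2292.6]
scene table z 1.8379584210758775
a n 501 z 91.9 mean [435.6 298.7] circ [434.4 298.8] 60.1 span [58.9 57.4]
b n 256 z 59.9 mean [439.3 139.3] circ [437.9 138.6] 47.6 span [45.4 45.4]
c n 138 z 44.1 mean [ 432.9 -145.5] circ [ 433.5 -144.5] 41.7 span [39.  39.2]
d n 202 z 76.2 mean [ 426.3 -306.8] circ [ 425.3 -305.8] 56.0 span [51.  51.6]
p1 n 841 z 98.6 mean [639.4 204.1] circ [638.5 203.9] 63.7 span [62.7 62.6]
p2 n 745 z 98.6 mean [642.9 120.3] circ [642.1 120.1] 63.5 span [62.4 62.1]
p3 n 661 z 98.6 mean [646.1  36.3] circ [645.8  36. ] 64.3 span [61.5 63.1]
p4 n 586 z 98.6 mean [649.3 -47.6] circ [648.3 -48.1] 64.0 span [61.5 62.9]
jar n 1262 z 148.7 mean [636.9 317.8] circ [634.6 316.8] 68.9 span [68.3 67. ]
```

```bash
cat >> h.py <<'E'
from scipy.spatial.transform import Rotation as Ro
TINS=dict(t58=(433.2,297.8),t46=(437.5,138.5),t40=(431,-146),t52=(425,-307.5))
PADS=dict(p1=(637.8,202.8),p2=(641.1,118.9),p3=(644.4,34.9),p4=(647.7,-49))
def go(xyz,yaw=1.610):
    s=state();R=Ro.from_euler('xyz',s["tcp_rot"]).as_matrix()
    d=R.T@(np.array(xyz)-s["eef_pos"]);tw=-np.degrees((yaw-s["tcp_rot"][2]+np.pi)%(2*np.pi)-np.pi)
    print('t',round(s["t"],2),'pos',np.round(s["eef_pos"],1),'F',np.round(s["ft_force"],1),'op',round(s["opening"]*95.1,1),'tool d mm',np.round(d,1),'twist',round(tw,1))
E
python3 -c "
from h import *
go((*TINS['t58'],214))"
```

```text
t 0.1 pos [231.6 580.3 214.1] F [-0.  -0.3  0.1] op 94.6 tool d mm [-292.  -187.6    0.3] twist 66.0
```

Request:
{"op": "carry_out", "data": {
  "moves": [
    {"dx":-0.034,"dy":-0.022,"twist":8},
    {"dx":-0.068,"dy":-0.044,"twist":16},
    {"dx":-0.102,"dy":-0.066,"twist":24},
    {"dx":-0.136,"dy":-0.088,"twist":32},
    {"dx":-0.17,"dy":-0.11,"twist":40}
  ],
  "grip": 0.095
}}

```text
schema error: expected keys dx, dy, dz, twist
```

```bash
python3 -c "
from h import *
go((*TINS['t58'],214))"
```

```text
t 0.1 pos [231.6 580.3 214.1] F [-0.  -0.3  0.1] op 94.6 tool d mm [-292.  -187.6    0.3] twist 66.0
```

All four keys are required in each row.

Request:
{"op": "carry_out", "data": {
  "moves": [
    {"dx":-0.034,"dy":-0.022,"dz":0,"twist":8},
    {"dx":-0.068,"dy":-0.044,"dz":0,"twist":16},
    {"dx":-0.102,"dy":-0.066,"dz":0,"twist":24},
    {"dx":-0.136,"dy":-0.088,"dz":0,"twist":32},
    {"dx":-0.17,"dy":-0.11,"dz":0,"twist":40}
  ],
  "grip": 0.095
}}

```text
t: 0.6
eef_pos: [349.4, 413.8, 214.5]
tcp_rot: [-3.141, 0.0, 2.058]
ft_force: [1.6, -0.8, -0.2]
opening: 1.001
```

```bash
python3 -c "
from h import *
go((*TINS['t58'],214))"
```

```text
t 0.6 pos [349.4 413.8 214.5] F [ 1.6 -0.8 -0.2] op 95.2 tool d mm [-141.8   19.7    0.5] twist 25.7
```

Request:
{"op": "carry_out", "data": {
  "moves": [
    {"dx":-0.036,"dy":0.005,"dz":0,"twist":7},
    {"dx":-0.072,"dy":0.01,"dz":0,"twist":14},
    {"dx":-0.107,"dy":0.015,"dz":0,"twist":21},
    {"dx":-0.142,"dy":0.02,"dz":0,"twist":26},
    {"dx":-0.142,"dy":0.02,"dz":0,"twist":26}
  ]
}}

```text
t: 1.1
eef_pos: [435.4, 297.1, 214.4]
tcp_rot: [3.142, 0.0, 1.604]
ft_force: [-0.3, 0.3, -0.4]
opening: 0.998
```

```bash
python3 -c "
from h import *
go((*TINS['t58'],30))"
```

```text
t 1.1 pos [435.4 297.1 214.4] F [-0.3  0.3 -0.4] op 94.9 tool d mm [  0.9  -2.2 184.4] twist -0.4
```

Request:
{"op": "carry_out", "data": {
  "moves": [
    {"dx":0.001,"dy":-0.002,"dz":0.03,"twist":0},
    {"dx":0.001,"dy":-0.002,"dz":0.07,"twist":0},
    {"dx":0.001,"dy":-0.002,"dz":0.11,"twist":0},
    {"dx":0.001,"dy":-0.002,"dz":0.15,"twist":0},
    {"dx":0.001,"dy":-0.002,"dz":0.17,"twist":0}
  ]
}}

```text
t: 1.6
eef_pos: [430.1, 300.4, 41.7]
tcp_rot: [-3.138, 0.001, 1.611]
ft_force: [-0.2, 0.4, 0.8]
opening: 0.998
```

Request:
{"op": "carry_out", "data": {
  "moves": [
    {"dx":0,"dy":0,"dz":0.01,"twist":0},
    {"dx":0,"dy":0,"dz":0.014,"twist":0},
    {"dx":0,"dy":0,"dz":0.014,"twist":0}
  ]
}}

```text
t: 1.9
eef_pos: [431.7, 300.9, 31.0]
tcp_rot: [3.141, -0.0, 1.61]
ft_force: [0.3, 0.3, 0.1]
opening: 1.002
```

```bash
python3 -c "
from h import *
go((*TINS['t58'],30))
p,d=read_camera('scene');cv2.imwrite('pics/s1.png',p[:,:,::-1])"
```

```text
t 1.9 pos [431.7 300.9  31. ] F [0.3 0.3 0.1] op 95.3 tool d mm [-3.1  1.4  1. ] twist 0.0
```

View pics/s1.png

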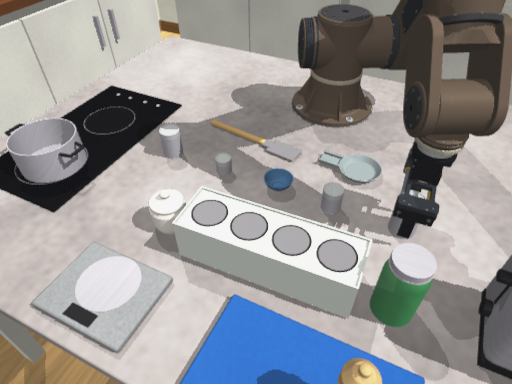

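The picture shows the fingers straddling tin_58 at px (415,205). I'll correct the 3 mm and close.

Request:
{"op": "carry_out", "data": {
  "moves": [
    {"dx":-0.003,"dy":0.001,"dz":0,"twist":0},
    {"dx":-0.003,"dy":0.001,"dz":0,"twist":0},
    {"dx":-0.003,"dy":0.001,"dz":0,"twist":0}
  ]
}}

```text
t: 2.25
eef_pos: [433.0, 297.6, 31.3]
tcp_rot: [3.141, -0.001, 1.61]
ft_force: [0.8, 0.2, -0.3]
opening: 1.001
```

Request:
{"op": "carry_out", "data": {
  "moves": [
    {"dx":0,"dy":0,"dz":0,"twist":0},
    {"dx":0,"dy":0,"dz":0,"twist":0},
    {"dx":0,"dy":0,"dz":0,"twist":0},
    {"dx":0,"dy":0,"dz":0,"twist":0},
    {"dx":0,"dy":0,"dz":0,"twist":0}
  ],
  "grip": 0.04
}}

```text
t: 2.75
eef_pos: [432.7, 297.7, 30.6]
tcp_rot: [-3.142, -0.0, 1.61]
ft_force: [-0.7, 0.4, -0.5]
opening: 0.632
```

Request:
{"op": "carry_out", "data": {
  "moves": [
    {"dx":0,"dy":0,"dz":0,"twist":0},
    {"dx":0,"dy":0,"dz":0,"twist":0},
    {"dx":0,"dy":0,"dz":0,"twist":0},
    {"dx":0,"dy":0,"dz":0,"twist":0},
    {"dx":0,"dy":0,"dz":0,"twist":0}
  ]
}}

```text
t: 3.25
eef_pos: [432.7, 297.6, 30.6]
tcp_rot: [3.142, -0.0, 1.61]
ft_force: [-0.0, 0.1, -0.9]
opening: 0.606
```

Request:
{"op": "carry_out", "data": {
  "moves": [
    {"dx":0,"dy":0,"dz":-0.02,"twist":0},
    {"dx":0,"dy":0,"dz":-0.055,"twist":0},
    {"dx":0,"dy":0,"dz":-0.095,"twist":0},
    {"dx":0,"dy":0,"dz":-0.13,"twist":0},
    {"dx":0,"dy":0,"dz":-0.15,"twist":0}
  ]
}}

```text
t: 3.75
eef_pos: [433.0, 297.8, 183.3]
tcp_rot: [3.139, -0.001, 1.61]
ft_force: [0.9, -0.6, -1.5]
opening: 0.607
```

Request:
{"op": "carry_out", "data": {
  "moves": [
    {"dx":-0.01,"dy":0.02,"dz":0,"twist":0},
    {"dx":-0.024,"dy":0.055,"dz":0,"twist":0},
    {"dx":-0.04,"dy":0.093,"dz":0,"twist":0},
    {"dx":-0.056,"dy":0.13,"dz":0,"twist":0},
    {"dx":-0.073,"dy":0.165,"dz":0,"twist":0}
  ]
}}

```text
t: 4.25
eef_pos: [601.7, 230.4, 180.4]
tcp_rot: [-3.141, -0.0, 1.61]
ft_force: [0.5, 0.2, -1.6]
opening: 0.613
```

```bash
python3 -c "
from h import *
go((*PADS['p1'],131))"
```

```text
t 4.25 pos [601.7 230.4 180.4] F [ 0.5  0.2 -1.6] op 58.3 tool d mm [-29.   35.1  49.4] twist -0.0
```

Request:
{"op": "carry_out", "data": {
  "moves": [
    {"dx":-0.012,"dy":0.015,"dz":0,"twist":0},
    {"dx":-0.022,"dy":0.028,"dz":0,"twist":0},
    {"dx":-0.029,"dy":0.035,"dz":0,"twist":0},
    {"dx":-0.029,"dy":0.035,"dz":0.01,"twist":0},
    {"dx":-0.029,"dy":0.035,"dz":0.01,"twist":0}
  ]
}}

```text
t: 4.75
eef_pos: [635.1, 203.8, 169.1]
tcp_rot: [-3.139, 0.0, 1.61]
ft_force: [-0.1, -0.2, -2.2]
opening: 0.606
```

Request:
{"op": "carry_out", "data": {
  "moves": [
    {"dx":0,"dy":0,"dz":0,"twist":0},
    {"dx":0,"dy":0,"dz":0,"twist":0}
  ]
}}

```text
t: 4.95
eef_pos: [636.0, 204.2, 170.9]
tcp_rot: [3.142, -0.0, 1.611]
ft_force: [0.1, -0.3, -1.0]
opening: 0.608
```

```bash
python3 -c "
from h import *
go((*PADS['p1'],131))
p,d=read_camera('scene');q=cv2.resize(p[150:330,250:490],None,fx=3,fy=3);cv2.imwrite('pics/s2.png',q[:,:,::-1])"
```

```text
t 4.95 pos [636.  204.2 170.9] F [ 0.1 -0.3 -1. ] op 57.8 tool d mm [-1.4  1.7 39.9] twist 0.0
```

View pics/s2.png

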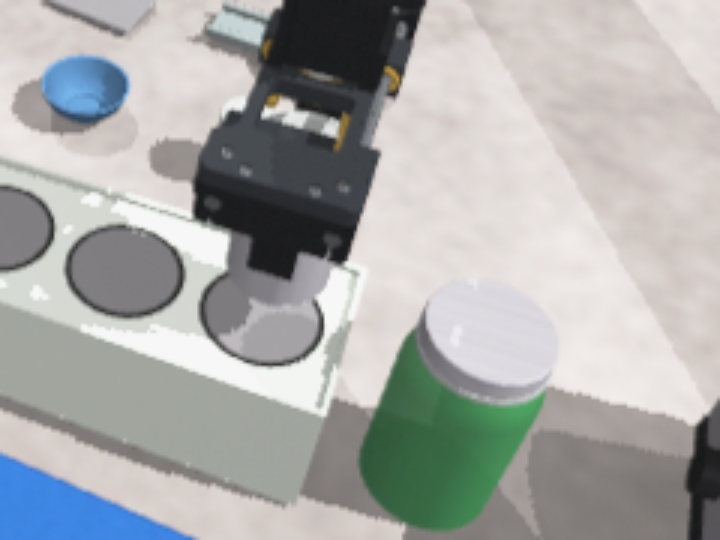

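tin_58 hangs upright over pad1 (crop px 278,275), just above the pad (crop px 262,315). Lowering it.

Request:
{"op": "carry_out", "data": {
  "moves": [
    {"dx":-0.001,"dy":0.002,"dz":0.012,"twist":0},
    {"dx":-0.001,"dy":0.002,"dz":0.024,"twist":0},
    {"dx":-0.001,"dy":0.002,"dz":0.034,"twist":0},
    {"dx":-0.001,"dy":0.002,"dz":0.037,"twist":0},
    {"dx":-0.001,"dy":0.002,"dz":0.037,"twist":0}
  ]
}}

```text
t: 5.5
eef_pos: [638.3, 202.5, 132.7]
tcp_rot: [-3.14, 0.0, 1.61]
ft_force: [-0.4, -0.7, -0.4]
opening: 0.607
```

Request:
{"op": "carry_out", "data": {
  "moves": [
    {"dx":0,"dy":0,"dz":0.001,"twist":0},
    {"dx":0,"dy":0,"dz":0.002,"twist":0},
    {"dx":0,"dy":0,"dz":0.003,"twist":0},
    {"dx":0,"dy":0,"dz":0.003,"twist":0}
  ]
}}

```text
t: 5.9
eef_pos: [638.6, 202.6, 130.8]
tcp_rot: [3.141, -0.0, 1.61]
ft_force: [0.3, 0.1, -0.7]
opening: 0.607
```

Request:
{"op": "carry_out", "data": {
  "moves": [
    {"dx":0,"dy":0,"dz":0.001,"twist":0},
    {"dx":0,"dy":0,"dz":0.0015,"twist":0},
    {"dx":0,"dy":0,"dz":0.002,"twist":0},
    {"dx":0,"dy":0,"dz":0.002,"twist":0}
  ]
}}

```text
t: 6.3
eef_pos: [638.5, 202.6, 128.6]
tcp_rot: [-3.142, -0.0, 1.61]
ft_force: [-0.3, -0.1, -1.9]
opening: 0.608
```

Request:
{"op": "carry_out", "data": {
  "moves": [
    {"dx":0,"dy":0,"dz":0.0005,"twist":0},
    {"dx":0,"dy":0,"dz":0.001,"twist":0},
    {"dx":0,"dy":0,"dz":0.001,"twist":0}
  ]
}}

```text
t: 6.6
eef_pos: [638.6, 202.6, 127.7]
tcp_rot: [3.141, -0.0, 1.61]
ft_force: [-0.4, 0.0, -0.3]
opening: 0.61
```

Request:
{"op": "carry_out", "data": {
  "moves": [
    {"dx":0,"dy":0,"dz":0.0005,"twist":0},
    {"dx":0,"dy":0,"dz":0.0005,"twist":0},
    {"dx":0,"dy":0,"dz":0.0005,"twist":0}
  ]
}}

```text
t: 6.9
eef_pos: [638.6, 202.6, 127.6]
tcp_rot: [3.141, -0.0, 1.61]
ft_force: [-2.6, -0.2, 5.6]
opening: 0.606
```

Request:
{"op": "carry_out", "data": {
  "moves": [
    {"dx":0,"dy":0,"dz":0.0005,"twist":0},
    {"dx":0,"dy":0,"dz":0.0005,"twist":0},
    {"dx":0,"dy":0,"dz":0.0005,"twist":0}
  ]
}}

```text
t: 7.2
eef_pos: [638.6, 202.6, 127.6]
tcp_rot: [3.141, -0.0, 1.61]
ft_force: [-3.0, -1.6, 9.6]
opening: 0.609
```

Contact (about 10 N) at the expected height. Easing off slightly and releasing.

Request:
{"op": "carry_out", "data": {
  "moves": [
    {"dx":0,"dy":0,"dz":-0.0005,"twist":0},
    {"dx":0,"dy":0,"dz":-0.0005,"twist":0}
  ]
}}

```text
t: 7.4
eef_pos: [638.6, 202.6, 127.7]
tcp_rot: [3.141, -0.0, 1.61]
ft_force: [-3.1, -1.0, 6.3]
opening: 0.603
```

Request:
{"op": "carry_out", "data": {
  "moves": [
    {"dx":0,"dy":0,"dz":0,"twist":0},
    {"dx":0,"dy":0,"dz":0,"twist":0},
    {"dx":0,"dy":0,"dz":0,"twist":0},
    {"dx":0,"dy":0,"dz":0,"twist":0},
    {"dx":0,"dy":0,"dz":0,"twist":0}
  ],
  "grip": 0.08
}}

```text
t: 7.9
eef_pos: [638.6, 202.6, 127.0]
tcp_rot: [-3.142, -0.0, 1.61]
ft_force: [-0.4, 0.8, -0.3]
opening: 0.844
```

Request:
{"op": "carry_out", "data": {
  "moves": [
    {"dx":0,"dy":0,"dz":-0.02,"twist":0},
    {"dx":0,"dy":0,"dz":-0.045,"twist":0},
    {"dx":0,"dy":0,"dz":-0.075,"twist":0},
    {"dx":0,"dy":0,"dz":-0.1,"twist":0},
    {"dx":0,"dy":0,"dz":-0.12,"twist":0}
  ]
}}

```text
t: 8.4
eef_pos: [638.7, 202.6, 248.9]
tcp_rot: [3.14, -0.0, 1.61]
ft_force: [0.1, -0.4, 0.5]
opening: 0.844
```

```bash
python3 -c "
from h import *
go((*TINS['t52'],250))"
```

```text
t 8.4 pos [638.7 202.6 248.9] F [ 0.1 -0.4  0.5] op 80.2 tool d mm [-501.4 -233.4   -1.6] twist -0.0
```

Request:
{"op": "carry_out", "data": {
  "moves": [
    {"dx":-0.025,"dy":-0.012,"dz":0,"twist":0},
    {"dx":-0.06,"dy":-0.028,"dz":0,"twist":0},
    {"dx":-0.1,"dy":-0.047,"dz":0,"twist":0},
    {"dx":-0.14,"dy":-0.065,"dz":0,"twist":0},
    {"dx":-0.18,"dy":-0.084,"dz":0,"twist":0}
  ],
  "grip": 0.088
}}

```text
t: 8.9
eef_pos: [560.8, 18.1, 247.2]
tcp_rot: [3.141, 0.0, 1.61]
ft_force: [0.5, 0.2, -0.3]
opening: 0.926
```

Request:
{"op": "carry_out", "data": {
  "moves": [
    {"dx":-0.04,"dy":-0.019,"dz":0.01,"twist":0},
    {"dx":-0.08,"dy":-0.037,"dz":0.02,"twist":0},
    {"dx":-0.12,"dy":-0.056,"dz":0.03,"twist":0},
    {"dx":-0.16,"dy":-0.074,"dz":0.04,"twist":0},
    {"dx":-0.2,"dy":-0.093,"dz":0.05,"twist":0}
  ]
}}

```text
t: 9.4
eef_pos: [475.7, -185.5, 197.0]
tcp_rot: [3.141, 0.0, 1.61]
ft_force: [1.3, -0.1, -0.4]
opening: 0.92
```

Request:
{"op": "carry_out", "data": {
  "moves": [
    {"dx":-0.04,"dy":-0.018,"dz":0.01,"twist":0},
    {"dx":-0.075,"dy":-0.035,"dz":0.02,"twist":0},
    {"dx":-0.105,"dy":-0.049,"dz":0.03,"twist":0},
    {"dx":-0.121,"dy":-0.056,"dz":0.04,"twist":0},
    {"dx":-0.121,"dy":-0.056,"dz":0.05,"twist":0}
  ]
}}

```text
t: 9.9
eef_pos: [424.6, -309.0, 146.6]
tcp_rot: [3.141, 0.0, 1.607]
ft_force: [0.1, 0.2, -0.1]
opening: 0.927
```

```bash
python3 - <<'E'
from h import *
go((*TINS['t52'],22))
n='scene';p,d=read_camera(n);cv2.imwrite('pics/s3.png',p[:,:,::-1])
W=world(n,d)
m=(abs(W[...,2]-190)<4)&(abs(W[...,0]-638)<60)&(abs(W[...,1]-203)<50);X=W[m]
c,r=cv2.minEnclosingCircle(X[:,:2].astype(np.float32));print('tin58 lid scene',np.round(c,1),2*r,len(X),X[:,2].mean())
E
```

```text
t 9.9 pos [ 424.6 -309.   146.6] F [ 0.1  0.2 -0.1] op 88.1 tool d mm [  1.6   0.4 124.6] twist -0.2
tin58 lid scene [639.4 204. ] 59.19450759887695 840 188.7623381971639
```

View pics/s3.png

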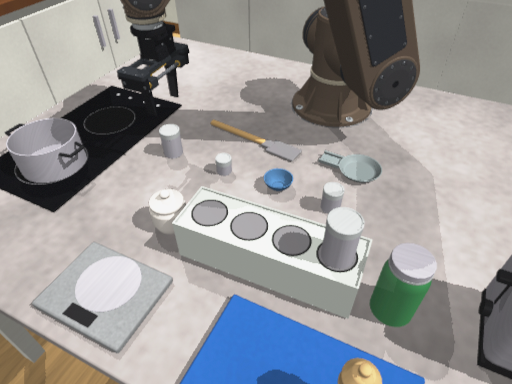

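tin_58 stands upright on pad1 (lid px 343,222). Its lid centre matches the scene camera's pad1 centre within 1 mm. The gripper is above tin_52 (px 171,140), so I'll descend.

Request:
{"op": "carry_out", "data": {
  "moves": [
    {"dx":0.001,"dy":0,"dz":0.025,"twist":0},
    {"dx":0.001,"dy":0,"dz":0.055,"twist":0},
    {"dx":0.001,"dy":0,"dz":0.085,"twist":0},
    {"dx":0.001,"dy":0,"dz":0.11,"twist":0},
    {"dx":0.001,"dy":0,"dz":0.12,"twist":0}
  ]
}}

```text
t: 10.45
eef_pos: [425.2, -304.6, 25.4]
tcp_rot: [-3.14, -0.002, 1.611]
ft_force: [0.2, -0.4, 0.4]
opening: 0.921
```

Request:
{"op": "carry_out", "data": {
  "moves": [
    {"dx":0,"dy":0,"dz":0.004,"twist":0},
    {"dx":0,"dy":0,"dz":0.004,"twist":0},
    {"dx":0,"dy":0,"dz":0.004,"twist":0}
  ]
}}

```text
t: 10.75
eef_pos: [425.8, -306.3, 24.1]
tcp_rot: [3.14, 0.001, 1.61]
ft_force: [-0.7, 1.1, 0.2]
opening: 0.928
```

```bash
python3 -c "
from h import *
go((*TINS['t52'],22))"
```

```text
t 10.75 pos [ 425.8 -306.3   24.1] F [-0.7  1.1  0.2] op 88.2 tool d mm [-1.2 -0.9  2.1] twist 0.0
```

Request:
{"op": "carry_out", "data": {
  "moves": [
    {"dx":-0.001,"dy":-0.001,"dz":0.001,"twist":0},
    {"dx":-0.001,"dy":-0.001,"dz":0.001,"twist":0},
    {"dx":-0.001,"dy":-0.001,"dz":0.001,"twist":0},
    {"dx":-0.001,"dy":-0.001,"dz":0.001,"twist":0},
    {"dx":-0.001,"dy":-0.001,"dz":0.001,"twist":0}
  ],
  "grip": 0.035
}}

```text
t: 11.25
eef_pos: [424.3, -307.2, 22.2]
tcp_rot: [3.141, -0.0, 1.61]
ft_force: [0.2, -0.1, 0.6]
opening: 0.563
```

Request:
{"op": "carry_out", "data": {
  "moves": [
    {"dx":0,"dy":0,"dz":0,"twist":0},
    {"dx":0,"dy":0,"dz":0,"twist":0},
    {"dx":0,"dy":0,"dz":0,"twist":0},
    {"dx":0,"dy":0,"dz":0,"twist":0}
  ]
}}

```text
t: 11.65
eef_pos: [424.4, -307.2, 22.1]
tcp_rot: [3.141, -0.0, 1.61]
ft_force: [-0.6, -0.2, 2.4]
opening: 0.541
```

Request:
{"op": "carry_out", "data": {
  "moves": [
    {"dx":0,"dy":0,"dz":-0.02,"twist":0},
    {"dx":0,"dy":0,"dz":-0.055,"twist":0},
    {"dx":0,"dy":0,"dz":-0.09,"twist":0},
    {"dx":0,"dy":0,"dz":-0.12,"twist":0},
    {"dx":0,"dy":0,"dz":-0.14,"twist":0}
  ]
}}

```text
t: 12.15
eef_pos: [424.5, -307.2, 164.0]
tcp_rot: [3.14, 0.001, 1.61]
ft_force: [-0.9, -0.2, -1.8]
opening: 0.543
```

```bash
python3 -c "
from h import *
go((*PADS['p2'],163))"
```

```text
t 12.15 pos [ 424.5 -307.2  164. ] F [-0.9 -0.2 -1.8] op 51.6 tool d mm [417.3 233.2   0.9] twist -0.0
```

Request:
{"op": "carry_out", "data": {
  "moves": [
    {"dx":0.02,"dy":0.011,"dz":0,"twist":0},
    {"dx":0.05,"dy":0.028,"dz":0,"twist":0},
    {"dx":0.085,"dy":0.048,"dz":0,"twist":0},
    {"dx":0.12,"dy":0.067,"dz":0,"twist":0},
    {"dx":0.155,"dy":0.087,"dz":0,"twist":0}
  ]
}}

```text
t: 12.65
eef_pos: [505.4, -147.4, 161.9]
tcp_rot: [-3.141, -0.0, 1.61]
ft_force: [1.1, -0.7, -2.0]
opening: 0.545
```

Request:
{"op": "carry_out", "data": {
  "moves": [
    {"dx":0.035,"dy":0.02,"dz":0,"twist":0},
    {"dx":0.07,"dy":0.039,"dz":0,"twist":0},
    {"dx":0.105,"dy":0.059,"dz":0,"twist":0},
    {"dx":0.14,"dy":0.078,"dz":0,"twist":0},
    {"dx":0.175,"dy":0.098,"dz":0,"twist":0}
  ]
}}

```text
t: 13.15
eef_pos: [596.5, 31.5, 161.8]
tcp_rot: [-3.141, -0.0, 1.61]
ft_force: [0.7, -0.9, -1.2]
opening: 0.544
```

Request:
{"op": "carry_out", "data": {
  "moves": [
    {"dx":0.03,"dy":0.017,"dz":0,"twist":0},
    {"dx":0.055,"dy":0.031,"dz":0,"twist":0},
    {"dx":0.074,"dy":0.042,"dz":0,"twist":0},
    {"dx":0.087,"dy":0.048,"dz":0,"twist":0},
    {"dx":0.087,"dy":0.048,"dz":0,"twist":0}
  ]
}}

```text
t: 13.65
eef_pos: [640.8, 119.8, 161.6]
tcp_rot: [-3.141, -0.0, 1.611]
ft_force: [0.8, -0.1, -1.1]
opening: 0.543
```

Request:
{"op": "carry_out", "data": {
  "moves": [
    {"dx":0,"dy":0,"dz":0,"twist":0},
    {"dx":0,"dy":0,"dz":0,"twist":0}
  ]
}}

```text
t: 13.85
eef_pos: [640.5, 117.6, 162.1]
tcp_rot: [-3.141, 0.0, 1.609]
ft_force: [-0.6, 0.0, -1.6]
opening: 0.543
```

```bash
python3 -c "
from h import *
go((*PADS['p2'],119.1))
p,d=read_camera('scene');q=cv2.resize(p[150:330,200:440],None,fx=3,fy=3);cv2.imwrite('pics/s4.png',q[:,:,::-1])"
```

```text
t 13.85 pos [640.5 117.6 162.1] F [-0.6  0.  -1.6] op 51.6 tool d mm [ 1.3  0.7 43. ] twist -0.1
```

View pics/s4.png

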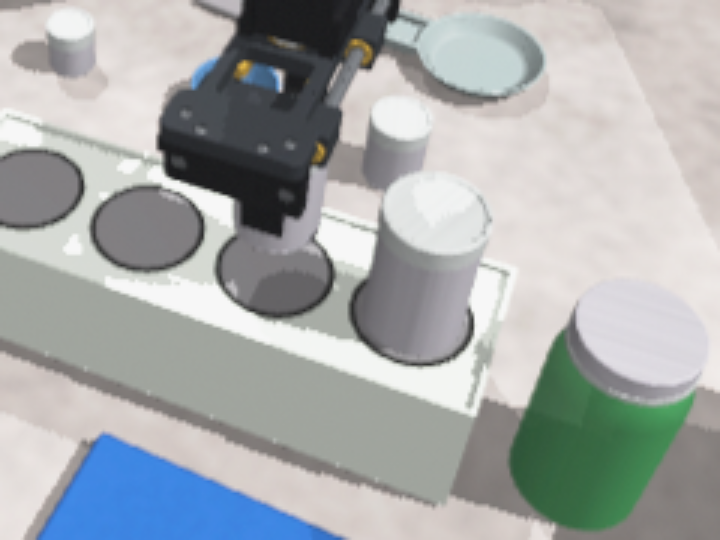

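tin_52 hangs over pad2 (crop px 280,220) and tin_58 is centred on its pad (crop px 415,300). Lowering.

Request:
{"op": "carry_out", "data": {
  "moves": [
    {"dx":0.001,"dy":0.001,"dz":0.012,"twist":0},
    {"dx":0.001,"dy":0.001,"dz":0.026,"twist":0},
    {"dx":0.001,"dy":0.001,"dz":0.036,"twist":0},
    {"dx":0.001,"dy":0.001,"dz":0.039,"twist":0},
    {"dx":0.001,"dy":0.001,"dz":0.039,"twist":0}
  ]
}}

```text
t: 14.4
eef_pos: [641.5, 119.6, 122.2]
tcp_rot: [-3.14, -0.0, 1.61]
ft_force: [-0.0, -0.6, -1.7]
opening: 0.547
```

Request:
{"op": "carry_out", "data": {
  "moves": [
    {"dx":0,"dy":0,"dz":0.0005,"twist":0},
    {"dx":0,"dy":0,"dz":0.001,"twist":0},
    {"dx":0,"dy":0,"dz":0.0015,"twist":0},
    {"dx":0,"dy":0,"dz":0.002,"twist":0},
    {"dx":0,"dy":0,"dz":0.002,"twist":0}
  ]
}}

```text
t: 14.9
eef_pos: [641.8, 119.7, 121.3]
tcp_rot: [3.141, -0.0, 1.61]
ft_force: [0.3, 0.3, -1.4]
opening: 0.545
```

Request:
{"op": "carry_out", "data": {
  "moves": [
    {"dx":0,"dy":0,"dz":0.0005,"twist":0},
    {"dx":0,"dy":0,"dz":0.001,"twist":0},
    {"dx":0,"dy":0,"dz":0.001,"twist":0}
  ]
}}

```text
t: 15.2
eef_pos: [641.8, 119.7, 120.0]
tcp_rot: [-3.142, -0.0, 1.61]
ft_force: [-0.3, -0.5, -1.1]
opening: 0.544
```

Request:
{"op": "carry_out", "data": {
  "moves": [
    {"dx":0,"dy":0,"dz":0.0005,"twist":0},
    {"dx":0,"dy":0,"dz":0.001,"twist":0},
    {"dx":0,"dy":0,"dz":0.001,"twist":0}
  ]
}}

```text
t: 15.5
eef_pos: [641.8, 119.7, 119.2]
tcp_rot: [3.141, -0.0, 1.61]
ft_force: [-0.6, 0.4, 0.3]
opening: 0.543
```

Request:
{"op": "carry_out", "data": {
  "moves": [
    {"dx":0,"dy":0,"dz":0.0005,"twist":0},
    {"dx":0,"dy":0,"dz":0.0005,"twist":0},
    {"dx":0,"dy":0,"dz":0.0005,"twist":0}
  ]
}}

```text
t: 15.8
eef_pos: [641.8, 119.7, 119.2]
tcp_rot: [3.141, -0.0, 1.61]
ft_force: [-2.8, -1.1, 6.3]
opening: 0.541
```

Contact at about 6 N. Releasing and retreating.

Request:
{"op": "carry_out", "data": {
  "moves": [
    {"dx":0,"dy":0,"dz":-0.0003,"twist":0},
    {"dx":0,"dy":0,"dz":-0.0003,"twist":0},
    {"dx":0,"dy":0,"dz":-0.0003,"twist":0},
    {"dx":0,"dy":0,"dz":-0.0003,"twist":0},
    {"dx":0,"dy":0,"dz":-0.0003,"twist":0}
  ],
  "grip": 0.076
}}

```text
t: 16.3
eef_pos: [641.8, 119.7, 118.8]
tcp_rot: [-3.141, -0.0, 1.61]
ft_force: [0.3, -0.1, 0.1]
opening: 0.797
```

Request:
{"op": "carry_out", "data": {
  "moves": [
    {"dx":0,"dy":0,"dz":-0.015,"twist":0},
    {"dx":0,"dy":0,"dz":-0.04,"twist":0},
    {"dx":0,"dy":0,"dz":-0.07,"twist":0},
    {"dx":0,"dy":0,"dz":-0.09,"twist":0},
    {"dx":0,"dy":0,"dz":-0.1,"twist":0}
  ]
}}

```text
t: 16.8
eef_pos: [642.4, 119.8, 222.1]
tcp_rot: [3.138, -0.0, 1.61]
ft_force: [0.1, -0.7, -0.4]
opening: 0.795
```

Request:
{"op": "carry_out", "data": {
  "moves": [
    {"dx":0.004,"dy":-0.03,"dz":0,"twist":0},
    {"dx":0.009,"dy":-0.07,"dz":0,"twist":0},
    {"dx":0.014,"dy":-0.11,"dz":0.01,"twist":0},
    {"dx":0.019,"dy":-0.15,"dz":0.02,"twist":0},
    {"dx":0.023,"dy":-0.18,"dz":0.04,"twist":0}
  ],
  "grip": 0.083
}}

```text
t: 17.3
eef_pos: [459.1, 135.7, 179.5]
tcp_rot: [3.14, -0.0, 1.61]
ft_force: [-0.1, 0.5, 0.2]
opening: 0.876
```

Request:
{"op": "carry_out", "data": {
  "moves": [
    {"dx":0.002,"dy":-0.015,"dz":0.02,"twist":0},
    {"dx":0.004,"dy":-0.022,"dz":0.04,"twist":0},
    {"dx":0.004,"dy":-0.022,"dz":0.06,"twist":0},
    {"dx":0.004,"dy":-0.022,"dz":0.07,"twist":0},
    {"dx":0.004,"dy":-0.022,"dz":0.07,"twist":0}
  ]
}}

```text
t: 17.8
eef_pos: [438.6, 138.7, 108.1]
tcp_rot: [-3.14, 0.0, 1.61]
ft_force: [-0.9, -0.1, 0.9]
opening: 0.871
```

```bash
python3 - <<'E'
from h import *
go((*TINS['t46'],12))
for n in ('scene','top'):
    p,d=read_camera(n);W=world(n,d)
    for z,x,y in((189,638,203),(173,641,119)):
        m=(abs(W[...,2]-z)<4)&(abs(W[...,0]-x)<40)&(abs(W[...,1]-y)<40);X=W[m]
        if len(X)>50:
            c,r=cv2.minEnclosingCircle(X[:,:2].astype(np.float32));print(n,np.round(c,1),round(2*r,1),len(X),X[:,2].mean())
    cv2.imwrite(f'pics/{n}5.png',p[:,:,::-1])
E
```

```text
t 17.8 pos [438.6 138.7 108.1] F [-0.9 -0.1  0.9] op 82.8 tool d mm [-0.1 -0.9 96.1] twist -0.0
scene [639.6 204.2] 59.2 854 188.69298414017078
scene [642.7 118.9] 53.3 607 172.7267983719645
top [638.1 202.6] 59.6 707 187.7514390830948
top [641.2 117.6] 52.8 538 171.8745695448603
```

View pics/scene5.png

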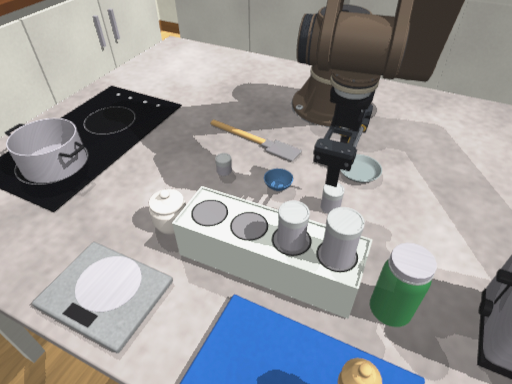

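Both tins stand upright on pads 1 and 2 (lid px 343,222 and 293,213), within about 2 mm of centre. The gripper is above tin_46 (px 333,195), so I'll descend.

Request:
{"op": "carry_out", "data": {
  "moves": [
    {"dx":0,"dy":-0.001,"dz":0.025,"twist":0},
    {"dx":0,"dy":-0.001,"dz":0.055,"twist":0},
    {"dx":0,"dy":-0.001,"dz":0.08,"twist":0},
    {"dx":0,"dy":-0.001,"dz":0.093,"twist":0},
    {"dx":0,"dy":-0.001,"dz":0.095,"twist":0}
  ]
}}

```text
t: 18.4
eef_pos: [438.0, 138.6, 13.4]
tcp_rot: [-3.14, 0.0, 1.61]
ft_force: [1.0, -0.3, 0.6]
opening: 0.876
```

Request:
{"op": "carry_out", "data": {
  "moves": [
    {"dx":0,"dy":0,"dz":0,"twist":0},
    {"dx":0,"dy":0,"dz":0,"twist":0},
    {"dx":0,"dy":0,"dz":0,"twist":0}
  ]
}}

```text
t: 18.7
eef_pos: [438.4, 138.8, 14.8]
tcp_rot: [3.14, -0.0, 1.61]
ft_force: [-0.1, 0.1, -0.4]
opening: 0.872
```

```bash
python3 -c "
from h import *
go((*TINS['t46'],12))"
```

```text
t 18.7 pos [438.4 138.8  14.8] F [-0.1  0.1 -0.4] op 82.9 tool d mm [-0.3 -0.9  2.8] twist -0.0
```

Request:
{"op": "carry_out", "data": {
  "moves": [
    {"dx":0,"dy":-0.001,"dz":0.002,"twist":0},
    {"dx":0,"dy":-0.001,"dz":0.002,"twist":0},
    {"dx":0,"dy":-0.001,"dz":0.002,"twist":0},
    {"dx":0,"dy":-0.001,"dz":0.002,"twist":0},
    {"dx":0,"dy":-0.001,"dz":0.002,"twist":0}
  ],
  "grip": 0.03
}}

```text
t: 19.2
eef_pos: [436.9, 138.7, 11.9]
tcp_rot: [3.142, -0.0, 1.61]
ft_force: [0.1, 0.1, 0.6]
opening: 0.508
```

Request:
{"op": "carry_out", "data": {
  "moves": [
    {"dx":0,"dy":0,"dz":0,"twist":0},
    {"dx":0,"dy":0,"dz":0,"twist":0},
    {"dx":0,"dy":0,"dz":0,"twist":0},
    {"dx":0,"dy":0,"dz":0,"twist":0}
  ]
}}

```text
t: 19.6
eef_pos: [436.9, 138.7, 11.9]
tcp_rot: [3.142, -0.0, 1.61]
ft_force: [0.9, -0.2, 0.6]
opening: 0.477
```

Request:
{"op": "carry_out", "data": {
  "moves": [
    {"dx":0,"dy":0,"dz":-0.02,"twist":0},
    {"dx":0,"dy":0,"dz":-0.055,"twist":0},
    {"dx":0,"dy":0,"dz":-0.09,"twist":0},
    {"dx":0,"dy":0,"dz":-0.12,"twist":0},
    {"dx":0,"dy":0,"dz":-0.135,"twist":0}
  ]
}}

```text
t: 20.1
eef_pos: [437.3, 138.8, 149.3]
tcp_rot: [3.139, -0.0, 1.61]
ft_force: [0.0, -0.5, -0.3]
opening: 0.482
```

```bash
python3 -c "
from h import *
go((*PADS['p3'],148))"
```

```text
t 20.1 pos [437.3 138.8 149.3] F [ 0.  -0.5 -0.3] op 45.8 tool d mm [-111.9  202.8    1.8] twist -0.0
```

Request:
{"op": "carry_out", "data": {
  "moves": [
    {"dx":-0.025,"dy":0.015,"dz":0,"twist":0},
    {"dx":-0.055,"dy":0.04,"dz":0,"twist":0},
    {"dx":-0.082,"dy":0.075,"dz":0,"twist":0},
    {"dx":-0.1,"dy":0.115,"dz":0,"twist":0},
    {"dx":-0.11,"dy":0.15,"dz":0,"twist":0}
  ]
}}

```text
t: 20.6
eef_pos: [592.6, 32.9, 146.8]
tcp_rot: [-3.142, 0.0, 1.608]
ft_force: [-0.1, -0.5, -1.2]
opening: 0.48
```

Request:
{"op": "carry_out", "data": {
  "moves": [
    {"dx":-0.002,"dy":0.025,"dz":0,"twist":0},
    {"dx":-0.002,"dy":0.043,"dz":0,"twist":0},
    {"dx":-0.002,"dy":0.052,"dz":0,"twist":0},
    {"dx":-0.002,"dy":0.053,"dz":0,"twist":0},
    {"dx":-0.002,"dy":0.053,"dz":0,"twist":0}
  ]
}}

```text
t: 21.1
eef_pos: [643.4, 34.8, 146.7]
tcp_rot: [-3.141, -0.0, 1.61]
ft_force: [-0.9, 0.9, -1.9]
opening: 0.484
```

Request:
{"op": "carry_out", "data": {
  "moves": [
    {"dx":0,"dy":0,"dz":0,"twist":0},
    {"dx":0,"dy":0,"dz":0,"twist":0}
  ]
}}

```text
t: 21.3
eef_pos: [643.6, 34.8, 147.2]
tcp_rot: [3.142, -0.0, 1.61]
ft_force: [0.4, -0.4, -0.3]
opening: 0.481
```

```bash
python3 -c "
from h import *
go((*PADS['p3'],109))"
```

```text
t 21.3 pos [643.6  34.8 147.2] F [ 0.4 -0.4 -0.3] op 45.8 tool d mm [ 0.1  0.8 38.2] twist -0.0
```

Request:
{"op": "carry_out", "data": {
  "moves": [
    {"dx":0,"dy":0.001,"dz":0.012,"twist":0},
    {"dx":0,"dy":0.001,"dz":0.024,"twist":0},
    {"dx":0,"dy":0.001,"dz":0.032,"twist":0},
    {"dx":0,"dy":0.001,"dz":0.035,"twist":0},
    {"dx":0,"dy":0.001,"dz":0.035,"twist":0}
  ]
}}

```text
t: 21.8
eef_pos: [644.9, 34.7, 111.1]
tcp_rot: [-3.14, -0.0, 1.61]
ft_force: [-1.5, 0.4, -0.7]
opening: 0.479
```

Request:
{"op": "carry_out", "data": {
  "moves": [
    {"dx":0,"dy":0,"dz":0.0005,"twist":0},
    {"dx":0,"dy":0,"dz":0.001,"twist":0},
    {"dx":0,"dy":0,"dz":0.0015,"twist":0},
    {"dx":0,"dy":0,"dz":0.0015,"twist":0}
  ]
}}

```text
t: 22.2
eef_pos: [645.2, 34.8, 110.6]
tcp_rot: [3.141, -0.0, 1.61]
ft_force: [-0.4, -0.2, -1.4]
opening: 0.482
```

Request:
{"op": "carry_out", "data": {
  "moves": [
    {"dx":0,"dy":0,"dz":0.0005,"twist":0},
    {"dx":0,"dy":0,"dz":0.001,"twist":0},
    {"dx":0,"dy":0,"dz":0.001,"twist":0}
  ]
}}

```text
t: 22.5
eef_pos: [645.1, 34.7, 109.4]
tcp_rot: [-3.142, -0.0, 1.61]
ft_force: [0.4, -0.6, -0.9]
opening: 0.479
```

Request:
{"op": "carry_out", "data": {
  "moves": [
    {"dx":0,"dy":0,"dz":0.0005,"twist":0},
    {"dx":0,"dy":0,"dz":0.0005,"twist":0},
    {"dx":0,"dy":0,"dz":0.0005,"twist":0}
  ]
}}

```text
t: 22.8
eef_pos: [645.2, 34.7, 109.0]
tcp_rot: [3.141, -0.0, 1.61]
ft_force: [-0.7, -0.5, 0.3]
opening: 0.477
```

Request:
{"op": "carry_out", "data": {
  "moves": [
    {"dx":0,"dy":0,"dz":0.0005,"twist":0},
    {"dx":0,"dy":0,"dz":0.0005,"twist":0},
    {"dx":0,"dy":0,"dz":0.0005,"twist":0}
  ]
}}

```text
t: 23.1
eef_pos: [645.2, 34.7, 109.0]
tcp_rot: [3.141, -0.0, 1.61]
ft_force: [-1.8, 0.3, 4.9]
opening: 0.479
```

Request:
{"op": "carry_out", "data": {
  "moves": [
    {"dx":0,"dy":0,"dz":-0.0003,"twist":0},
    {"dx":0,"dy":0,"dz":-0.0003,"twist":0},
    {"dx":0,"dy":0,"dz":-0.0003,"twist":0},
    {"dx":0,"dy":0,"dz":-0.0003,"twist":0},
    {"dx":0,"dy":0,"dz":-0.0003,"twist":0}
  ],
  "grip": 0.068
}}

```text
t: 23.6
eef_pos: [645.1, 34.7, 108.6]
tcp_rot: [-3.142, -0.0, 1.61]
ft_force: [-0.9, -0.2, -0.0]
opening: 0.71
```

Request:
{"op": "carry_out", "data": {
  "moves": [
    {"dx":0,"dy":0,"dz":-0.015,"twist":0},
    {"dx":0,"dy":0,"dz":-0.04,"twist":0},
    {"dx":0,"dy":0,"dz":-0.065,"twist":0},
    {"dx":0,"dy":0,"dz":-0.08,"twist":0},
    {"dx":0,"dy":0,"dz":-0.09,"twist":0}
  ]
}}

```text
t: 24.1
eef_pos: [645.5, 34.7, 201.2]
tcp_rot: [3.139, 0.0, 1.61]
ft_force: [-1.1, 0.2, -0.9]
opening: 0.716
```

Request:
{"op": "carry_out", "data": {
  "moves": [
    {"dx":-0.015,"dy":-0.02,"dz":0,"twist":0},
    {"dx":-0.035,"dy":-0.05,"dz":0,"twist":0},
    {"dx":-0.06,"dy":-0.085,"dz":0,"twist":0},
    {"dx":-0.087,"dy":-0.12,"dz":0.01,"twist":0},
    {"dx":-0.115,"dy":-0.152,"dz":0.03,"twist":0}
  ],
  "grip": 0.075
}}

```text
t: 24.6
eef_pos: [496.7, -86.8, 169.8]
tcp_rot: [3.139, 0.001, 1.611]
ft_force: [0.7, -0.9, -0.7]
opening: 0.788
```

Request:
{"op": "carry_out", "data": {
  "moves": [
    {"dx":-0.025,"dy":-0.033,"dz":0.02,"twist":0},
    {"dx":-0.045,"dy":-0.057,"dz":0.04,"twist":0},
    {"dx":-0.055,"dy":-0.068,"dz":0.06,"twist":0},
    {"dx":-0.057,"dy":-0.069,"dz":0.07,"twist":0},
    {"dx":-0.057,"dy":-0.069,"dz":0.07,"twist":0}
  ]
}}

```text
t: 25.1
eef_pos: [431.0, -145.8, 98.1]
tcp_rot: [-3.14, -0.001, 1.609]
ft_force: [0.8, -0.4, 0.8]
opening: 0.788
```

```bash
python3 - <<'E'
from h import *
go((*TINS['t40'],5.5))
p,d=read_camera('scene');cv2.imwrite('pics/s6.png',p[:,:,::-1])
E
```

```text
t 25.1 pos [ 431.  -145.8   98.1] F [ 0.8 -0.4  0.8] op 75.0 tool d mm [-0.3  0.1 92.6] twist -0.1
```

View pics/s6.png

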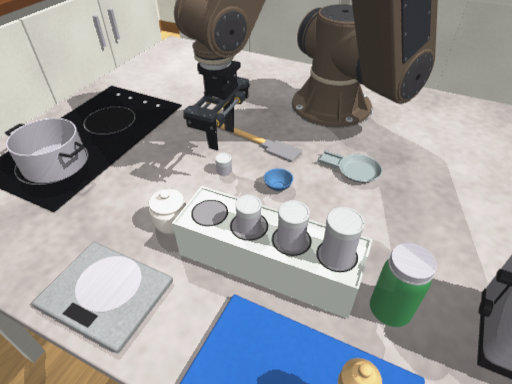

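Three tins stand on pads 1–3 (lid px 343,222, 293,213 and 249,203). The gripper is over tin_40 (px 224,163), so I'll descend to TCP z≈6.

Request:
{"op": "carry_out", "data": {
  "moves": [
    {"dx":0,"dy":0,"dz":0.025,"twist":0},
    {"dx":0,"dy":0,"dz":0.05,"twist":0},
    {"dx":0,"dy":0,"dz":0.072,"twist":0},
    {"dx":0,"dy":0,"dz":0.084,"twist":0},
    {"dx":0,"dy":0,"dz":0.088,"twist":0}
  ]
}}

```text
t: 25.65
eef_pos: [431.8, -145.2, 10.3]
tcp_rot: [-3.141, -0.0, 1.611]
ft_force: [0.3, -0.3, 1.0]
opening: 0.787
```

Request:
{"op": "carry_out", "data": {
  "moves": [
    {"dx":0,"dy":0,"dz":0,"twist":0},
    {"dx":0,"dy":0,"dz":0,"twist":0},
    {"dx":0,"dy":0,"dz":0,"twist":0}
  ]
}}

```text
t: 25.95
eef_pos: [431.6, -145.8, 11.5]
tcp_rot: [3.14, 0.001, 1.61]
ft_force: [-0.1, 0.7, 0.1]
opening: 0.787
```

```bash
python3 -c "
from h import *
go((*TINS['t40'],6))"
```

```text
t 25.95 pos [ 431.6 -145.8   11.5] F [-0.1  0.7  0.1] op 74.9 tool d mm [-0.2 -0.6  5.5] twist 0.0
```

Request:
{"op": "carry_out", "data": {
  "moves": [
    {"dx":0,"dy":-0.0005,"dz":0.002,"twist":0},
    {"dx":0,"dy":-0.0005,"dz":0.004,"twist":0},
    {"dx":0,"dy":-0.0005,"dz":0.004,"twist":0}
  ]
}}

```text
t: 26.25
eef_pos: [430.4, -145.8, 6.6]
tcp_rot: [-3.142, -0.0, 1.61]
ft_force: [0.2, -0.8, -0.1]
opening: 0.79
```

Request:
{"op": "carry_out", "data": {
  "moves": [
    {"dx":0,"dy":0,"dz":0,"twist":0},
    {"dx":0,"dy":0,"dz":0,"twist":0},
    {"dx":0,"dy":0,"dz":0,"twist":0},
    {"dx":0,"dy":0,"dz":0,"twist":0},
    {"dx":0,"dy":0,"dz":0,"twist":0}
  ],
  "grip": 0.025
}}

```text
t: 26.75
eef_pos: [430.5, -145.8, 6.7]
tcp_rot: [3.142, -0.0, 1.61]
ft_force: [0.3, 0.0, 0.4]
opening: 0.425
```

Request:
{"op": "carry_out", "data": {
  "moves": [
    {"dx":0,"dy":0,"dz":0,"twist":0},
    {"dx":0,"dy":0,"dz":0,"twist":0},
    {"dx":0,"dy":0,"dz":0,"twist":0},
    {"dx":0,"dy":0,"dz":0,"twist":0}
  ]
}}

```text
t: 27.15
eef_pos: [430.5, -145.8, 6.7]
tcp_rot: [3.142, -0.0, 1.61]
ft_force: [-0.0, -0.6, 0.4]
opening: 0.415
```

Request:
{"op": "carry_out", "data": {
  "moves": [
    {"dx":0,"dy":0,"dz":-0.02,"twist":0},
    {"dx":0,"dy":0,"dz":-0.055,"twist":0},
    {"dx":0,"dy":0,"dz":-0.09,"twist":0},
    {"dx":0,"dy":0,"dz":-0.12,"twist":0},
    {"dx":0,"dy":0,"dz":-0.14,"twist":0}
  ]
}}

```text
t: 27.65
eef_pos: [430.7, -145.9, 148.7]
tcp_rot: [3.14, 0.001, 1.61]
ft_force: [-1.0, -0.0, 0.3]
opening: 0.417
```

```bash
python3 -c "
from h import *
go((*PADS['p4'],147))"
```

```text
t 27.65 pos [ 430.7 -145.9  148.7] F [-1.  -0.   0.3] op 39.7 tool d mm [ 88.3 220.6   2. ] twist -0.0
```

Request:
{"op": "carry_out", "data": {
  "moves": [
    {"dx":0.01,"dy":0.02,"dz":0,"twist":0},
    {"dx":0.026,"dy":0.055,"dz":0,"twist":0},
    {"dx":0.045,"dy":0.095,"dz":0,"twist":0},
    {"dx":0.06,"dy":0.135,"dz":0,"twist":0},
    {"dx":0.073,"dy":0.17,"dz":0,"twist":0}
  ]
}}

```text
t: 28.15
eef_pos: [599.0, -65.0, 146.6]
tcp_rot: [-3.142, -0.0, 1.61]
ft_force: [0.3, -1.5, -0.2]
opening: 0.417
```

Request:
{"op": "carry_out", "data": {
  "moves": [
    {"dx":0.009,"dy":0.025,"dz":0,"twist":0},
    {"dx":0.014,"dy":0.042,"dz":0,"twist":0},
    {"dx":0.015,"dy":0.05,"dz":0,"twist":0},
    {"dx":0.015,"dy":0.05,"dz":0,"twist":0},
    {"dx":0.015,"dy":0.05,"dz":0,"twist":0}
  ]
}}

```text
t: 28.65
eef_pos: [646.1, -49.6, 146.5]
tcp_rot: [-3.141, -0.0, 1.61]
ft_force: [0.5, 0.5, -0.9]
opening: 0.414
```

Request:
{"op": "carry_out", "data": {
  "moves": [
    {"dx":0,"dy":0,"dz":0,"twist":0},
    {"dx":0,"dy":0,"dz":0,"twist":0}
  ]
}}

```text
t: 28.85
eef_pos: [646.4, -49.6, 147.0]
tcp_rot: [3.141, -0.0, 1.609]
ft_force: [-0.3, 0.4, -1.4]
opening: 0.418
```

```bash
python3 -c "
from h import *
go((*PADS['p4'],103.7))"
```

```text
t 28.85 pos [646.4 -49.6 147. ] F [-0.3  0.4 -1.4] op 39.7 tool d mm [ 0.6  1.3 43.3] twist -0.0
```

Request:
{"op": "carry_out", "data": {
  "moves": [
    {"dx":0,"dy":0,"dz":0.012,"twist":0},
    {"dx":0,"dy":0,"dz":0.026,"twist":0},
    {"dx":0,"dy":0,"dz":0.036,"twist":0},
    {"dx":0,"dy":0,"dz":0.04,"twist":0},
    {"dx":0,"dy":0,"dz":0.04,"twist":0}
  ]
}}

```text
t: 29.35
eef_pos: [646.6, -49.2, 105.6]
tcp_rot: [-3.14, -0.0, 1.61]
ft_force: [0.4, -0.3, -1.3]
opening: 0.417
```

Request:
{"op": "carry_out", "data": {
  "moves": [
    {"dx":0,"dy":0,"dz":0.0005,"twist":0},
    {"dx":0,"dy":0,"dz":0.001,"twist":0},
    {"dx":0,"dy":0,"dz":0.0015,"twist":0},
    {"dx":0,"dy":0,"dz":0.0015,"twist":0}
  ]
}}

```text
t: 29.75
eef_pos: [647.0, -49.3, 105.5]
tcp_rot: [3.141, 0.0, 1.61]
ft_force: [-0.1, 1.1, -0.5]
opening: 0.416
```

Request:
{"op": "carry_out", "data": {
  "moves": [
    {"dx":0,"dy":0,"dz":0.0005,"twist":0},
    {"dx":0,"dy":0,"dz":0.001,"twist":0},
    {"dx":0,"dy":0,"dz":0.001,"twist":0}
  ]
}}

```text
t: 30.05
eef_pos: [646.9, -49.3, 104.2]
tcp_rot: [-3.142, -0.0, 1.61]
ft_force: [-0.1, -0.3, -0.5]
opening: 0.418
```

Request:
{"op": "carry_out", "data": {
  "moves": [
    {"dx":0,"dy":0,"dz":0.0005,"twist":0},
    {"dx":0,"dy":0,"dz":0.0005,"twist":0},
    {"dx":0,"dy":0,"dz":0.0005,"twist":0}
  ]
}}

```text
t: 30.35
eef_pos: [646.9, -49.3, 103.8]
tcp_rot: [3.141, -0.0, 1.61]
ft_force: [-0.3, 0.8, 0.8]
opening: 0.411
```

Request:
{"op": "carry_out", "data": {
  "moves": [
    {"dx":0,"dy":0,"dz":0.0004,"twist":0},
    {"dx":0,"dy":0,"dz":0.0004,"twist":0},
    {"dx":0,"dy":0,"dz":0.0004,"twist":0}
  ]
}}

```text
t: 30.65
eef_pos: [646.9, -49.2, 103.7]
tcp_rot: [3.141, 0.0, 1.61]
ft_force: [-1.8, -0.5, 5.0]
opening: 0.416
```

Contact. I'll open to only 58 mm so the fingers stay inside the lip, then retreat upward and back.

Request:
{"op": "carry_out", "data": {
  "moves": [
    {"dx":0,"dy":0,"dz":-0.0003,"twist":0},
    {"dx":0,"dy":0,"dz":-0.0003,"twist":0},
    {"dx":0,"dy":0,"dz":-0.0003,"twist":0},
    {"dx":0,"dy":0,"dz":-0.0003,"twist":0},
    {"dx":0,"dy":0,"dz":-0.0003,"twist":0}
  ],
  "grip": 0.058
}}

```text
t: 31.15
eef_pos: [646.9, -49.2, 103.5]
tcp_rot: [-3.142, -0.0, 1.61]
ft_force: [-0.2, 0.0, -0.4]
opening: 0.609
```

Request:
{"op": "carry_out", "data": {
  "moves": [
    {"dx":0,"dy":0,"dz":-0.015,"twist":0},
    {"dx":0,"dy":0,"dz":-0.04,"twist":0},
    {"dx":0,"dy":0,"dz":-0.07,"twist":0},
    {"dx":0,"dy":0,"dz":-0.1,"twist":0},
    {"dx":0,"dy":0,"dz":-0.12,"twist":0}
  ]
}}

```text
t: 31.65
eef_pos: [647.3, -49.3, 227.2]
tcp_rot: [3.139, 0.001, 1.61]
ft_force: [0.3, 0.2, -0.5]
opening: 0.608
```

Request:
{"op": "carry_out", "data": {
  "moves": [
    {"dx":-0.02,"dy":-0.025,"dz":0,"twist":0},
    {"dx":-0.05,"dy":-0.06,"dz":0,"twist":0},
    {"dx":-0.08,"dy":-0.1,"dz":0,"twist":0},
    {"dx":-0.11,"dy":-0.14,"dz":0,"twist":0},
    {"dx":-0.13,"dy":-0.16,"dz":0,"twist":0}
  ]
}}

```text
t: 32.15
eef_pos: [489.6, -186.6, 224.9]
tcp_rot: [3.141, 0.0, 1.609]
ft_force: [0.9, 0.3, -0.7]
opening: 0.61
```

Request:
{"op": "carry_out", "data": {
  "moves": [
    {"dx":-0.03,"dy":-0.01,"dz":0,"twist":0},
    {"dx":-0.06,"dy":-0.02,"dz":0,"twist":0},
    {"dx":-0.08,"dy":-0.03,"dz":0,"twist":0},
    {"dx":-0.08,"dy":-0.03,"dz":0,"twist":0},
    {"dx":-0.08,"dy":-0.03,"dz":0,"twist":0}
  ]
}}

```text
t: 32.65
eef_pos: [465.2, -266.5, 224.3]
tcp_rot: [3.141, 0.0, 1.609]
ft_force: [1.0, 1.0, -1.0]
opening: 0.605
```

```bash
python3 - <<'E'
from h import *
s=state();print(s['t'],s['eef_pos'],s['ft_force'])
for n in ('scene','top'):
    p,d=read_camera(n);W=world(n,d)
    for (x,y),z in zip([*PADS.values(),(633.9,316.5)],(189,173,157,141,148)):
        m=(abs(W[...,2]-z)<4)&(abs(W[...,0]-x)<40)&(abs(W[...,1]-y)<40);X=W[m]
        if len(X)>50:
            c,r=cv2.minEnclosingCircle(X[:,:2].astype(np.float32))
            A=np.c_[X[:,:2],np.ones(len(X))];k=np.linalg.lstsq(A,X[:,2],rcond=None)[0]
            print(n,np.round(c,1),'off',np.round(np.array(c)-(x,y),1),round(2*r,1),'z',round(X[:,2].mean(),1),'tilt',np.round(k[:2],3))
    cv2.imwrite(f'pics/{n}7.png',p[:,:,::-1])
E
```

```text
32.65 [ 465.21084172 -266.54365167  224.30429302] [ 0.99563807  1.02334073 -1.0485615 ]
scene [639.8 203.7] off [2.  0.9] 59.1 z 188.7 tilt [-0.007 -0.001]
scene [642.9 119.4] off [1.8 0.5] 53.3 z 172.8 tilt [-0.011 -0.   ]
scene [645.7  35.9] off [1.3 1. ] 47.0 z 156.8 tilt [-0.021 -0.008]
scene [648.9 -49. ] off [ 1.2 -0. ] 41.9 z 140.9 tilt [-0.018 -0.021]
scene [634.2 317.5] off [0.3 1. ] 69.6 z 148.6 tilt [-0.015  0.002]
top [637.7 201.7] off [-0.1 -1.1] 58.9 z 187.8 tilt [-0.004 -0.002]
top [641.2 118. ] off [ 0.1 -0.9] 53.1 z 171.9 tilt [-0.002 -0.003]
top [644.5  34.1] off [ 0.1 -0.8] 46.6 z 155.8 tilt [0.004 0.006]
top [646. -50.] off [-1.7 -1. ] 40.4 z 139.9 tilt [0.009 0.009]
top [632.8 315.7] off [-1.1 -0.8] 68.5 z 147.5 tilt [-0.002  0.001]
```

View pics/scene7.png

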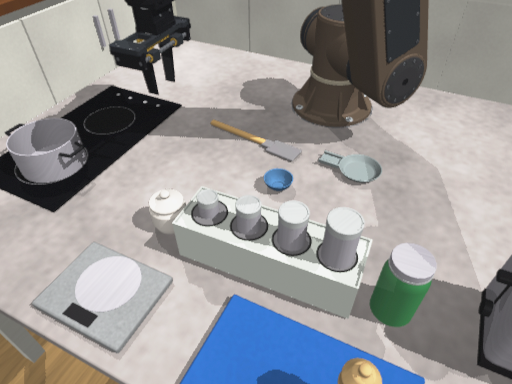

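View pics/top7.png

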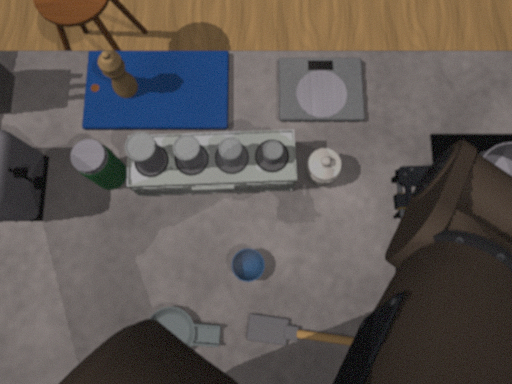

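Both views show the four tins upright on their pads, stepping down from the jar end (top px 142,147, 188,149, 232,150 and 272,152). The jar has not moved and the gripper is clear, so I'm handing in.

```bash
python3 -c "
from cell import *
job_done()"
```

```text
the job is handed in; nothing more can be done
```

All four tins are on the organiser, one on each pad, stepping down from the jar end: tin_58 on pad1, tin_52 on pad2, tin_46 on pad3 and tin_40 on pad4. Each was lowered until it touched its pad, at about 5–10 N, and then released. I handed the job in at about 33 s of the 104 s allowed.

- **Position:** in the last check both cameras put every tin within about 2 mm of its pad centre. Lid heights agree with tins standing on the deck, to about 1 mm.
- **Upright:** the pictures show all four upright. The fitted lid slopes came out below about 0.02 rad. The still-standing jar showed up to 0.015, so I read these as measurement noise.
- **Jar:** it has not moved, to within 1 mm.
- **Disagreement:** the two cameras differ from each other by about 2–3 mm, which matches their stated calibration. I used the average of the two.
- **Refused call:** the first move call was rejected for missing keys. It moved nothing and took no time.

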